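# Book a scraper back in at the trigger scanner

### The job

Book the scraper back in: slide it flat and blade first fully into the slot of the blue shuttle, then slide the shuttle along its rails right up to the end stop in front of the scanner. With it there, squeeze the scanner's red trigger fully home, keep it squeezed for half a second and let it spring back, leaving the scraper in the shuttle at the end stop. Leave the blue can, the roll of grey tape and the black box where they stand.

Things in the scene. Friction and masses are not known exactly. Their poses are not given: they have to be found in the camera images.
- scraper: loose flat scraper lying on the bench, 190 mm long, 0.15 kg. Origin: blade root, on the underside, mid width; x towards the blade end, z up. Steel blade x 0 to +80 mm, 68 wide (y), 4 thick (z 0 to 4); tang 18 wide, 9 high at x -20 to +2; wooden handle x -110 to -20, 22 wide, 20 high (z 0 to 20), white striped tag near its end. Balances near x = 0
- blade_tip (a point): middle of the scraper's blade end, on the underside (scraper x = +80 mm)
- scraper_grip (a point): middle of the handle, 45 mm behind the blade root, 10 mm above the underside: grip here across the 22 mm width
- station: fixed scanning station; x away from the robot at yaw 0, y from scanner to loading end, origin on the bench at slot mouth line (x) and scanner window (y). Base with rails (12 mm high) x -23 to 107, y -10 to 290 mm. Yellow-black pistol scanner on its side: barrel x -74 to -16, y -122 to 0, z 36 to 88; black grip x -180 to -70, y -111 to -83, z 43 to 77; foot under it 8 mm high
- slot_mouth (a point): on the blue shuttle: middle of the slot's mouth, on its floor, 19 mm above the bench; axes as the station's. The blade enters along +x. Slot 78 mm wide (y), 13 high, 75 deep; top of its cover 37 mm above the bench. The floor reaches 22 mm in front of the mouth; there the sides flare to about 93 mm apart and the cover flares up to 45 mm above the bench
- slot_stop (a point): on the shuttle: middle of the slot's back wall, on the slot floor, 75 mm beyond the mouth; axes as the station's
- shuttle_post (a point): on the shuttle: upright post on its cover, to push or grip; this point is on its axis, 56 mm above the bench. Steel, 18 mm diameter, 36 to 66 mm above the bench, with an orange cap of 24 mm diameter up to 76 mm. The shuttle is 110 mm wide (y)
- shuttle (a joint): travel of the blue shuttle along the station's -y, m: 0 at the loading end, 0.14 at the end stop at the scanner. It slides with about 2 N of friction and stays where it is left
- trigger (a joint): angle of the scanner's red trigger, rad: 0 released, 0.30 squeezed fully against its stop; a spring brings it back (about 8 N at the pad when full). Hinged about a vertical axis near the barrel (station x -66, y -56 mm); it swings towards the grip (station -y)
- trigger_pad (a point): on the red trigger: centre of the face to press, 42 mm from the hinge, 60 mm above the bench. Trigger: 60 mm long from hinge to tip (station -x), 10 mm thick, 26 mm high. It moves about 12.5 mm along station -y when squeezed
- grip_back (a point): on the fixed scanner grip: the back face, straight behind the trigger pad, 60 mm above the bench; axes as the station's. From here to the pad: 60 mm along station y when released, about 47 mm when squeezed
- can_blue: bystander: blue can with a grey lid, 68 mm diameter, 62 mm high, origin under its centre
- tape_duct: bystander: roll of grey tape lying flat, 107 mm diameter, 48 mm high, origin under its centre
- box_black: bystander: black box with red and white patches, 80 x 126 x 54 mm, origin under its centre

How it is judged:
By the outcome, as a careful person would: the job done as asked, in the order asked, and still so for the second after the job is handed in, with the robot touching nothing.
It also fails if it takes over 58 s, if anything falls off the work surface, if the arm or the gripper's body presses on something with over 40 N, if the wrist force passes 120 N, or if a joint passes its speed limit or range.

### The arm

A 6-joint arm with a two-finger parallel gripper is mounted at the origin on the work surface; the furniture and walls round the work are solid. World frame = base frame: x ahead of the robot, y to its left, z up, the work surface at z = 0. Lengths are in m, angles in degrees, forces in N, time in s.
With the tool pointing down it reaches from about 0.3 to 0.775 m from the base axis. Payload 14.6 kg.
Tool frame: the origin (TCP) lies midway between the tips of the shut fingers; the grasp point (between the pads) lies 19 mm behind it; z points along the fingers, y is the line along which they close (so a half turn about z gives the same grasp; the last joint's range is limited). The gripper opens to 85 mm and grips with 20 to 120 N. Pads are 22 mm wide; open, the fingers measure 114 mm over their backs; the gripper's body (76 mm by 85 mm) begins 54 mm behind the grasp point. The pads swing forward as they close: fully open they stand 13 mm farther back than shut.
Start: joints at [73.247, 17.183, 87.147, -0, 75.671, -3.816], TCP at [0.123, 0.536, 0.231] pointing down, gripper open.
Joint ranges: [-173.82, 173.82], [-45.26, 126.66], [13.44, 144.39], [-59.66, 239.66], [0, 175.72], [-146.38, 146.38]. Speed limits (degrees/s): [127.2, 127.2, 147.25, 180, 180, 180].

### API

Orientations are given as a 3x3 rotation matrix whose columns are the frame's x, y, z axes.
In Python, from cell import env, eyes gives the robot as it stands.
- The arm moves only by the tool jog_arm, never from a script. Its argument "rows" is one flat list of numbers, 7 for each row, row after row: the shift along the world's x, y, z in cm, then the turn, a rotation vector about the world's x, y, z in degrees, then the closure, from 0 (fully open) to 1 (shut). A call has 1 to 20 rows; each row shifts and turns the commanded pose from where the row before left it; what a row does not reach is not made up. A row lasts 1/8 s, in which the tool goes at most 62.5 mm and 10.7 degrees, less where a joint would pass 70% of its speed; a pose out of reach is approached as far as the arm can. A call with a gripper value outside its range is refused whole. The fingers move at their own pace and stop on an object; "force" is the grip in N (left out, the last holds). Time passes only in rows, so rows that do not move let the fingers close. It gives the time, the measured TCP pose, the force, the opening and the grip force at its end, in the units of the state.
- env.get_state(): the state, without advancing time (a new reading comes with each control period).
- eyes.capture(name): name is "scene" or "top" or "wrist"; returns a dict with "frame" (480x640x3 uint8, blue, green, red), "fx", "fy", "cx", "cy" (pixels), "dist" ([k1, k2, p1, p2, k3] as OpenCV has them; the pictures are not rectified), "rvec" (rotation vector, rad) and "tvec" (3), from world to camera coordinates, as OpenCV has them; the wrist camera has in their place "T_tool_cam" (4x4, takes a point from camera to tool coordinates, whose origin is the TCP and whose axes are the flange's). Camera axes: x right, y down, z forward; pixel columns grow to the right and rows downward; lengths in m; the calibration is good to about 2 mm. A picture is of the moment at which its call begins: read the wrist's pose just before it. There is no depth.
- env.job_done(): hands the job in; it is judged then, once.
The state is a dict: "t": time; "qpos": joint angles; "qd": joint speeds; "effort": joint torques, N m; "position": TCP position; "ee_rot": TCP orientation; "wrist_force": force on the tool from outside, world axes, zero at the start; "moment": the same for the moment, N m; "finger_gap": finger opening in m; "gripper_force": force on a finger pad.
Only numpy, scipy, OpenCV 4.12 (cv2) and the standard library are available. Lean on these libraries where they do the work, as an engineer would, in place of code of your own. Each camera call takes 0.05 s, during which the arm holds its last target. There are 200 camera calls.

## Working session

There is one attempt and no reset: what is moved stays moved. The work goes in short steps, Python scripts to look and compute and a tool call to move; the robot and the scene stay as the last step left them, time stands still between calls to the robot, and variables do not carry over. Pictures are saved under pics/ and viewed, at most 10 in all, crops included, and the job is handed in when it is done.

Besides the shell and the picture viewer there is one more tool, called after "Request:" by a JSON object that holds its "op" and its "data", one argument or row to a line. jog_arm: Moves the arm, as the interface text tells. Its arguments: {"type":"object","properties":{"rows":{"type":"array"},"force":{"type":"number"}},"required":["rows"]}

```bash
mkdir -p pics; ls; python3 - <<'E'
from cell import env, eyes
import cv2
for n in("scene","top"):
    c=eyes.capture(n); cv2.imwrite(f"pics/{n}0.png",c["frame"]); print(n,{k:v for k,v in c.items() if k!="frame"})
s=env.get_state(); print(s)
E
```

```text
pics
scene {'fx': 547.1398798407793, 'fy': 547.1398798407793, 'cx': 319.72490964142554, 'cy': 241.19495706765133, 'dist': array([0.04929834, 0.        , 0.        , 0.        , 0.        ]), 'rvec': array([ 0.47076599, -2.8416447 ,  1.00119209]), 'tvec': array([0.565409  , 0.17156026, 1.24463834])}
top {'fx': 614.8964371188871, 'fy': 614.8964371188871, 'cx': 318.55742503290895, 'cy': 239.69884278113764, 'dist': array([-0.13172079,  0.        ,  0.        ,  0.        ,  0.        ]), 'rvec': array([ 2.33589917, -1.54374841,  0.31332538]), 'tvec': array([-0.19861905,  0.54616395,  1.43685401])}
{'t': 0.1, 'qpos': array([ 7.32458994e+01,  1.72105776e+01,  8.71741741e+01,  4.78257045e-06,
        7.56715425e+01, -3.81333235e+00]), 'qd': array([-9.21078031e-03, -9.21337546e-02, -8.37419574e-02, -4.68455401e-05,
       -6.71852804e-02, -3.60372535e-02]), 'effort': array([ 1.39694097e-03, -5.44386864e+01, -3.62363756e+01, -1.10460203e-04,
        3.13983823e-03, -7.69979852e-05]), 'position': array([0.12309089, 0.53584687, 0.23081491]), 'ee_rot': array([[-9.74602082e-01,  2.23943523e-01, -2.83302829e-04],
       [ 2.23943693e-01,  9.74601630e-01, -9.40787621e-04],
       [ 6.54241041e-05, -9.80337456e-04, -9.99999517e-01]]), 'wrist_force': array([ 0.20379268,  1.16829403, -0.52437443]), 'moment': array([ 0.01092277,  0.00035697, -0.01169118]), 'gripper_force': 0.0, 'finger_gap': 0.08499877622997626}
```

View pics/top0.png

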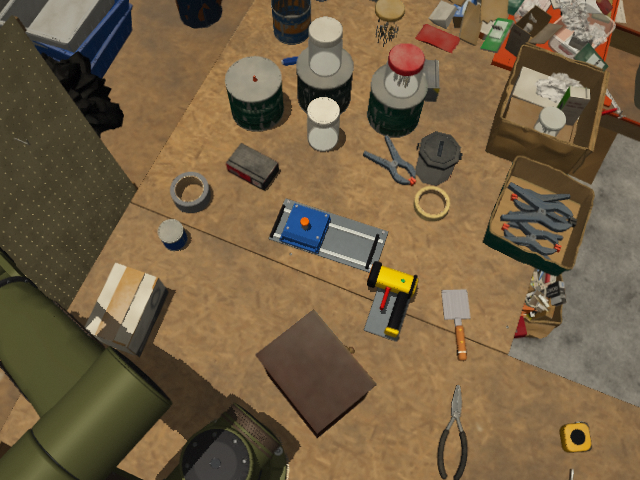

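View pics/scene0.png

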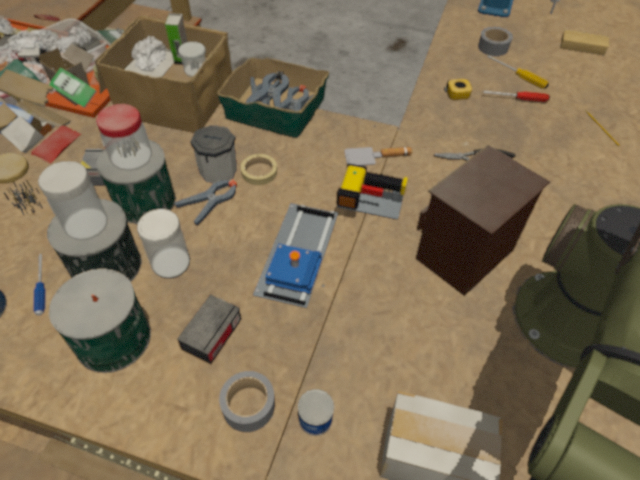

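The top view shows the station (base corners about (286,202), (387,234), (378,268), (270,238)), the shuttle at (305,227) with its cap at (305,223), the scanner at (393,290) and the scraper from (456,290) to (461,358). A tall brown box stands at (316,370), near the robot. The scene view shows the same layout. I'll zoom in next.

```bash
python3 - <<'E'
import cv2
t=cv2.imread("pics/top0.png"); s=cv2.imread("pics/scene0.png")
cv2.imwrite("pics/topz.png",cv2.resize(t[190:370,260:480],(792,576) if 0 else None,fx=3.6,fy=3.3,interpolation=cv2.INTER_CUBIC) if 0 else cv2.resize(t[190:370,260:480],None,fx=3.2,fy=3.2,interpolation=cv2.INTER_CUBIC))
cv2.imwrite("pics/scz.png",cv2.resize(s[135:315,240:430],None,fx=3.2,fy=3.2,interpolation=cv2.INTER_CUBIC))
E
```

```text
(no output)
```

View pics/topz.png

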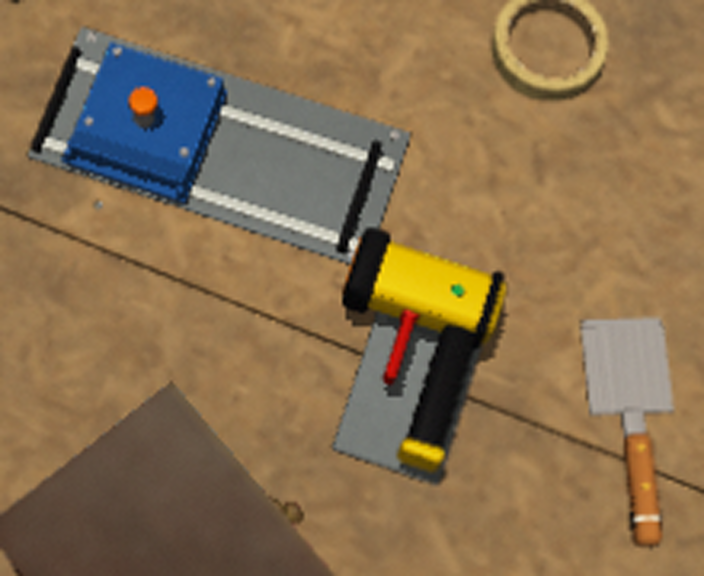

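View pics/scz.png

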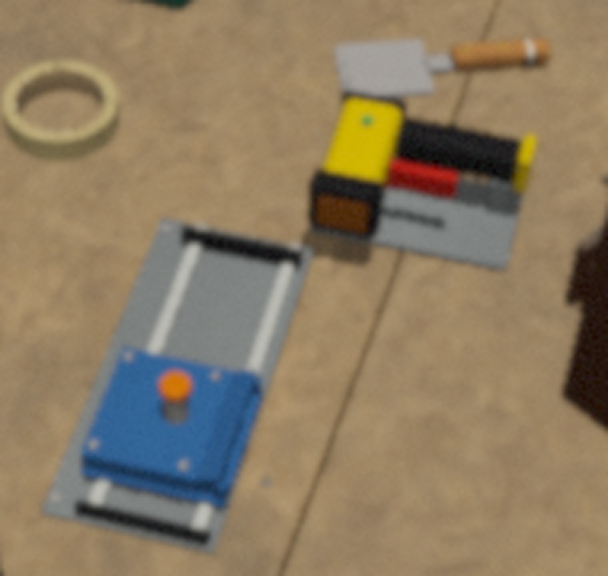

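The zooms show base corners in the top crop at (80,28), (411,132), (30,157), (350,262), the cap at (143,100), the scraper blade at (581,322), (660,318), (592,413), (672,409) and the handle end at (648,543). The matching points in the scene crop are the base at (160,220), (312,250), (45,515), (213,550), the cap at (176,385) and the blade at (336,45), (343,97), (424,40), (434,95).

```bash
cat > h.py <<'E'
from cell import env, eyes
import cv2, numpy as np, json
from scipy.optimize import least_squares
def proj(c,P): return cv2.projectPoints(np.array(P,float),c["rvec"],c["tvec"],np.array([[c["fx"],0,c["cx"]],[0,c["fy"],c["cy"]],[0,0,1]]),c["dist"])[0][:,0]
def w(p,P):
    P=np.atleast_2d(np.array(P,float)); a=np.deg2rad(p[2]); R=np.array([[np.cos(a),-np.sin(a)],[np.sin(a),np.cos(a)]])
    return np.c_[P[:,:2]@R.T+p[:2],P[:,2]]
E
python3 - <<'E'
from h import *
T,S=eyes.capture("top"),eyes.capture("scene")
def tp(a):return np.array(a)/3.2+[260,190]
def sp(a):return np.array(a)/3.2+[240,135]
zb=.006
C=[[.107,.29,zb],[.107,-.01,zb],[-.023,.29,zb],[-.023,-.01,zb]]
ct=tp([[80,28],[411,132],[30,157],[350,262]]); cs=sp([[45,515],[160,220],[213,550],[312,250]])
f=lambda p:np.r_[(proj(T,w(p,C))-ct).ravel(),(proj(S,w(p,C))-cs).ravel()]
best=min((least_squares(f,[.4,.3,y]) for y in range(0,360,60)),key=lambda r:r.cost)
print("station",best.x,np.round(best.fun,1))
B=[[.08,.034,.004],[.08,-.034,.004],[0,.034,.004],[0,-.034,.004]]
bt=tp([[581,322],[660,318],[592,413],[672,409]]); bs=sp([[343,97],[336,45],[434,95],[424,40]])
for tt,ss,n in((1,1,"both"),(1,0,"top"),(0,1,"scene")):
    g=lambda p:np.r_[tt*(proj(T,w(p,B))-bt).ravel(),ss*(proj(S,w(p,B))-bs).ravel(),]
    b=min((least_squares(g,[.5,0,y]) for y in range(0,360,60)),key=lambda r:r.cost); print(n,b.x,np.round(b.fun,1))
# cap triangulation
h=lambda X:np.r_[proj(T,[X])[0]-tp([143,100]),proj(S,[X])[0]-sp([176,385])]
r=least_squares(h,[.5,.3,.07]);print("cap",r.x,r.fun)
a=best.x; R=np.deg2rad(a[2]);d=r.x[:2]-a[:2];print("cap in station",[d@[np.cos(R),np.sin(R)],d@[-np.sin(R),np.cos(R)]])
for n,P in dict(grip_end=[-.18,-.097,.06],pad=[-.108,-.05,.06],barrel=[-.045,-.06,.06]).items(): print(n,w(a,P)[0],proj(T,w(a,P)),(proj(T,w(a,P))-[260,190])*3.2)
# brown box top corners from topz & full; handle end; tape, can, box
def back(px,z):
    return least_squares(lambda X:proj(T,[[X[0],X[1],z]])[0]-px,[.5,0]).x
for n,px,z in(("can",(173,229),.062),("tape",(190,190),.048),("blk",(253,161),.054),("bx1",(313,311),.15),("bx2",(375,382),.15),("bx3",(257,354),.15),("plierstip",(457,388),.01)):print(n,back(px,z))
h=lambda X:np.r_[proj(T,[X])[0]-(313,311),proj(S,[X])[0]-(420,215)];
for t_,s_ in (((313,311),(433,185)),((375,382),(487,148)),((320,433),(548,184)),((257,354),(470,230))):
    r=least_squares(lambda X:np.r_[proj(T,[X])[0]-t_,proj(S,[X])[0]-s_],[.5,.1,.15]);print("box",r.x,np.abs(r.fun).max())
E
```

```text
station [ 6.09826615e-01 -1.11712720e-01  3.63769903e+02] [-0.9 -0.7 -0.9 -0.3 -2.2 -0.3  3.9  1.7 -1.5 -0.5  0.  -0.9  0.5  1.3
  0.5 -0.4]
both [ 5.56777310e-01 -3.68321444e-01  3.84315150e+02] [-0.4 -0.7  0.3 -0.1 -1.   0.4 -0.2  0.9  0.4 -0.2 -0.5 -0.2  0.1 -1.2
 -0.6 -0.3]
top [ 0.55782767 -0.36975904 25.53437127] [-0.4 -0.5  0.3 -0.5 -0.3  0.5  0.5  0.5  0.  -0.  -0.  -0.   0.  -0.
 -0.  -0. ]
scene [ 5.55294534e-01 -3.65267372e-01  3.82381456e+02] [-0.  -0.   0.   0.  -0.   0.  -0.   0.   0.1  0.  -0.  -0.1 -0.1 -0.4
  0.   0.5]
cap [0.62720094 0.09085639 0.07279205] [-0.14205073  0.25734843 -0.21436139 -0.14234161]
cap in station [np.float64(0.03065560040631065), np.float64(0.2009884246563364)]
grip_end [ 0.43659383 -0.22033778  0.06      ] [[389.83964469 334.21039167]] [[415.48686302 461.47325336]]
pad [ 0.5053478 -0.1687055  0.06     ] [[380.28158745 301.65339517]] [[384.90107985 357.29086456]]
barrel [ 0.56886897 -0.17454163  0.06      ] [[391.33774811 280.39033873]] [[420.28079394 289.24908393]]
can [0.47584656 0.40313167]
tape [0.60100069 0.42098776]
blk [0.74710538 0.29904356]
bx1 [ 0.39375104 -0.03356932]
bx2 [ 0.29598844 -0.22700175]
bx3 [0.24998658 0.04369157]
plierstip [ 0.38680669 -0.42455482]
box [ 0.36684699 -0.04590571  0.25605659] 0.26239373853684356
box [ 0.27775015 -0.22445228  0.23538721] 0.881062073709586
box [ 0.13709437 -0.15857939  0.22896213] 0.5695223213987219
box [0.25780631 0.02683059 0.22237418] 7.185410503452715
```

```bash
python3 - <<'E'
from h import *
T,S=eyes.capture("top"),eyes.capture("scene")
def tp(a):return np.array(a)/3.2+[260,190]
def sp(a):return np.array(a)/3.2+[240,135]
zb=.006
C=[[.107,.29,zb],[.107,-.01,zb],[-.023,.29,zb]]; D=C+[[-.023,-.01,zb]]
ct=tp([[80,28],[411,132],[30,157]]); cs=sp([[45,515],[160,220],[213,550],[312,250]])
f=lambda p:np.r_[(proj(T,w(p,C))-ct).ravel(),(proj(S,w(p,D))-cs).ravel()]
b=least_squares(f,[.6,-.11,4]);print(b.x,np.round(b.fun,1))
r=np.deg2rad(b.x[2]);d=np.array([.6272,.0909])-b.x[:2];print("cap in station",d@[np.cos(r),np.sin(r)],d@[-np.sin(r),np.cos(r)])
th=np.deg2rad(np.linspace(77.05,-37,19));R=np.linspace(.55,.645,19);P=np.c_[R*np.cos(th),R*np.sin(th)]*100
print(np.round(np.diff(P,axis=0),1).tolist())
E
```

```text
[ 0.61063219 -0.11378426  4.00793149] [-0.4 -0.4 -0.3 -0.3 -1.5  0.2 -1.  -1.  -0.  -1.4  1.   0.5  0.4 -1. ]
cap in station 0.030833606238788048 0.20302568546033348
[[6.0, -1.2], [5.9, -1.9], [5.7, -2.5], [5.4, -3.2], [5.1, -3.8], [4.7, -4.4], [4.2, -4.9], [3.7, -5.4], [3.1, -5.8], [2.4, -6.2], [1.7, -6.5], [1.0, -6.7], [0.3, -6.8], [-0.5, -6.9], [-1.3, -6.8], [-2.0, -6.7], [-2.8, -6.5], [-3.5, -6.2]]
```

Request:
{"op": "jog_arm", "data": {
  "rows": [5.4,-1.0,1,0,0,-7,0,5.4,-1.5,1,0,0,-7,0,5.3,-2.1,1,0,0,-7,0,5,-2.7,1,0,0,-7,0,4.8,-3.3,0,0,0,-7,0,4.5,-3.8,0,0,0,-7,0,4,-4.3,0,0,0,-7,0,3.6,-4.7,0,0,0,-7,0,3.1,-5.1,0,0,0,-7,0,2.6,-5.4,0,0,0,-7,0,2,-5.6,0,0,0,-7,0,1.4,-5.8,0,0,0,-7,0,0.8,-5.9,0,0,0,-7,0,0.2,-6,0,0,0,-7,0,-0.4,-6,0,0,0,-7,0,-1,-5.9,0,0,0,-7,0,-1.5,-5.8,0,0,0,-7,0,-2.1,-5.7,-1,0,0,-7,0,-2.6,-5.6,-1,0,0,-7,0,-1,-3,-1,0,0,-7,0]
}}

```text
t: 2.8
position: [0.5165, -0.3585, 0.2409]
ee_rot: [[0.893, 0.449, -0.0], [0.449, -0.893, -0.0], [-0.0, -0.0, -1.0]]
wrist_force: [0.9, 0.4, -0.1]
finger_gap: 0.0854
gripper_force: 0.0
```

```bash
python3 - <<'E'
from h import *
for i in range(1):
    s=env.get_state(); c=eyes.capture("wrist")
print(s["t"],s["position"],s["ee_rot"].round(3).tolist(),s["qpos"].round(1),s["wrist_force"]); print({k:v for k,v in c.items() if k!="frame"})
cv2.imwrite("pics/w1.png",c["frame"]); import pickle; pickle.dump((s,c),open("w1.pkl","wb"))
E
```

```text
2.8 [ 0.51652668 -0.35850574  0.24087572] [[0.893, 0.449, -0.0], [0.449, -0.893, -0.0], [-0.0, -0.0, -1.0]] [-38.1  27.   72.3  -0.   80.6  25.2] [ 0.88381151  0.44435787 -0.14782806]
{'fx': 364.54069865444706, 'fy': 364.54069865444706, 'cx': 321.45517074386356, 'cy': 241.29187570987168, 'dist': array([-0.06803085,  0.        ,  0.        ,  0.        ,  0.        ]), 'T_tool_cam': array([[-1.76049301e-03, -9.65571122e-01, -2.60133251e-01,
         6.63416901e-02],
       [ 9.99998283e-01, -1.54946452e-03, -1.01629373e-03,
        -5.03513373e-05],
       [ 5.78236637e-04, -2.60134594e-01,  9.65572192e-01,
        -1.42638517e-01],
       [ 0.00000000e+00,  0.00000000e+00,  0.00000000e+00,
         1.00000000e+00]])}
```

View pics/w1.png

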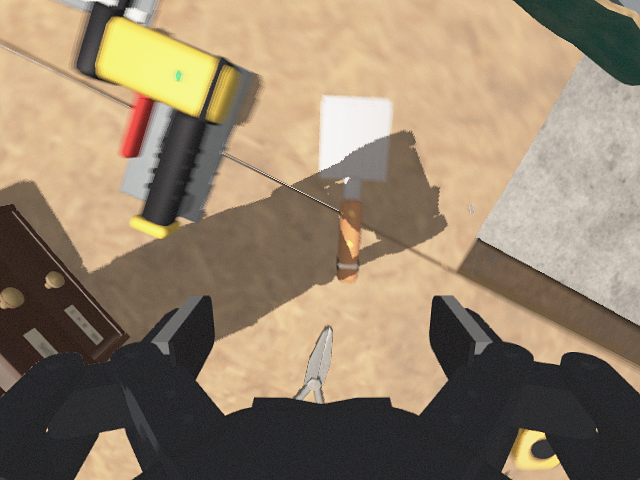

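The wrist view shows the blade at (321,95), (392,98), (319,177), (388,181), the handle from (351,200) to (347,282) and the trigger tip at (130,157).

```bash
cat >> h.py <<'E'
import pickle
def wcam(s,c):
    M=np.eye(4);M[:3,:3]=s["ee_rot"];M[:3,3]=s["position"];M=np.linalg.inv(M@c["T_tool_cam"])
    return dict(c,rvec=cv2.Rodrigues(M[:3,:3])[0],tvec=M[:3,3])
def back(c,px,z): return least_squares(lambda X:proj(c,[[X[0],X[1],z]])[0]-px,[.5,0]).x
E
python3 - <<'E'
from h import *
W=wcam(*pickle.load(open("w1.pkl","rb")))
B=[[.08,.034,.004],[.08,-.034,.004],[0,.034,.004],[0,-.034,.004],[-.11,0,.01],[-.02,0,.02]]
o=np.array([[321,95],[392,98],[319,177],[388,181],[347,282],[351,200]])
b=least_squares(lambda p:(proj(W,w(p,B))-o).ravel(),[.55,-.37,25]);print(b.x,np.round(b.fun,1))
print("grip",w(b.x,[-.045,0,.01]))
st=[.6106,-.1138,4.0]
for n,P in dict(trigtip=[-.126,-.056,.073],gripend=[-.18,-.097,.06],barfr=[-.074,0,.08],).items(): print(n,w(st,P),proj(W,w(st,P)))
print(back(W,(130,157),.06),back(W,(153,235),.06))
E
```

```text
[ 0.5584422  -0.37283275 24.49107558] [ 1.4  0.7 -0.7  0.8  0.5  0.4 -2.8 -1.  -0.  -1.4  1.6  0.2]
grip [[ 0.51749104 -0.39148757  0.01      ]]
trigtip [[ 0.48881329 -0.1784529   0.073     ]] [[118.41613079 158.34255401]]
gripend [[ 0.43780485 -0.22311988  0.06      ]] [[152.94064307 229.6908626 ]]
barfr [[ 0.53678026 -0.11896198  0.08      ]] [[67.04867429 72.31952996]]
[ 0.49090474 -0.1814341 ] [ 0.43302771 -0.22489216]
```

Request:
{"op": "jog_arm", "data": {
  "rows": [0,-3.2,-4.5,0,0,-2.2,0,0,0,-5,0,0,0,0,0,0,-5,0,0,0,0.3,0,0,-4,0,0,0,0.3,0,0,-3,0,0,0,0.3,0,0,-2.1,0,0,0,0.3,0,0,0,0,0,0,0.3,0,0,0,0,0,0,1,0,0,0,0,0,0,1,0,0,0,0,0,0,1,0,0,0,0,0,0,1,0,0,0,0,0,0,1],
  "force": 60
}}

```text
t: 4.35
position: [0.5187, -0.3884, 0.0069]
ee_rot: [[0.907, 0.42, 0.002], [0.42, -0.907, -0.001], [0.001, 0.002, -1.0]]
wrist_force: [-0.6, 1.1, 6.1]
finger_gap: 0.0205
gripper_force: 59.7
```

Request:
{"op": "jog_arm", "data": {
  "rows": [0,0,2,0,0,0,1,0,0,4,0,0,0,1,0,0,4,0,0,0,1,0,2,2,0,0,0,1,0,4.5,0,0,0,-2.1,1,0,5,0,0,0,-2.1,1,0,5,0,0,0,-2.1,1,0,5,0,0,0,-2.1,1,0,5,0,0,0,-2.1,1,0,5,0,0,0,-2.1,1,0,5,0,0,0,-2.1,1,0,4,0,0,0,-2.1,1,-2.9,3,0,0,0,-2,1,-2.9,2,-2,0,0,-2,1,-2.9,1,-2.7,0,0,0,1,0,0,-2,0,0,0,1,0,0,0,0,0,0,1,0,0,0,0,0,0,1],
  "force": 80
}}

```text
t: 6.6
position: [0.4319, 0.077, 0.0595]
ee_rot: [[0.998, 0.071, 0.002], [0.071, -0.998, 0.0], [0.002, -0.0, -1.0]]
wrist_force: [0.2, -0.1, -1.8]
finger_gap: 0.0199
gripper_force: 78.6
```

```bash
python3 - <<'E'
from h import *
s=env.get_state(); c=eyes.capture("wrist")
print(s["t"],s["position"],s["qpos"].round(1),s["wrist_force"],s["finger_gap"])
cv2.imwrite("pics/w2.png",c["frame"]); pickle.dump((s,c),open("w2.pkl","wb"))
W=wcam(s,c)
st=[.6106,-.1138,4.0]
for P in ([-.0,.202+.055,.037],[0,.202-.055,.037],[.0308,.202,.076],[.107,-.01,.006],[.107,.29,.006]):print(proj(W,w(st,P)))
E
```

```text
6.6 [0.43194974 0.07702503 0.0595391 ] [  5.3  17.  113.7   0.   49.3  91.3] [ 0.20351636 -0.12247722 -1.7982145 ] 0.019876711659530536
[[ 187.3374841  -103.14825056]]
[[ 461.33552653 -103.11855017]]
[[ 325.10228715 -268.44825519]]
[[ 666.28770628 -162.97525508]]
[[ 148.50538744 -255.36937879]]
```

View pics/w2.png

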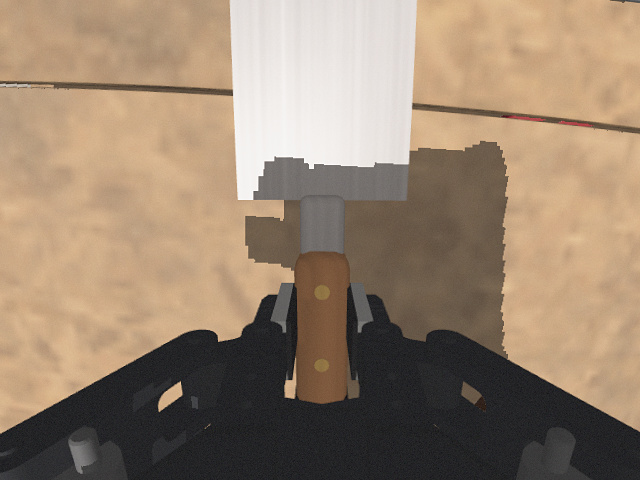

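The wrist view shows the scraper held straight: blade root corners at (238,200) and (407,200), edges leaving the frame at (231,0) and (417,0), centred on the tool axis. The shuttle is out of view. I'll compute the pose in hand and check with the scene camera.

```bash
python3 - <<'E'
from h import *
s,c=pickle.load(open("w2.pkl","rb")); W=wcam(s,c)
def f(p): # x,y,z of root(top face), yaw,pitch,in world; last: x of row0 crossing
    x,y,z,yaw,pit,t=p; d=np.array([np.cos(yaw)*np.cos(pit),np.sin(yaw)*np.cos(pit),np.sin(pit)]); l=np.array([-np.sin(yaw),np.cos(yaw),0])*.034; o=np.array([x,y,z])
    return (proj(W,[o+l,o-l,o+t*d+l,o+t*d-l])-[[238,200],[407,200],[231,0],[417,0]]).ravel()
b=least_squares(f,[.49,.08,.05,.07,0,.05]);print(b.x,np.rad2deg(b.x[3:5]),b.cost)
S=eyes.capture("scene");T=eyes.capture("top")
im=np.zeros((600,800,3),np.uint8)
im[:,:400]=cv2.resize(S["frame"][200:320,250:330],(400,600),interpolation=2);im[:,400:]=cv2.resize(T["frame"][190:310,265:345],(400,600),interpolation=2)
cv2.imwrite("pics/c3.png",im)
E
```

```text
[ 0.47614962  0.08000783  0.0569419   0.06542987 -0.01966181  0.07374417] [ 3.74885533 -1.12653896] 0.4604369933254934
```

View pics/c3.png

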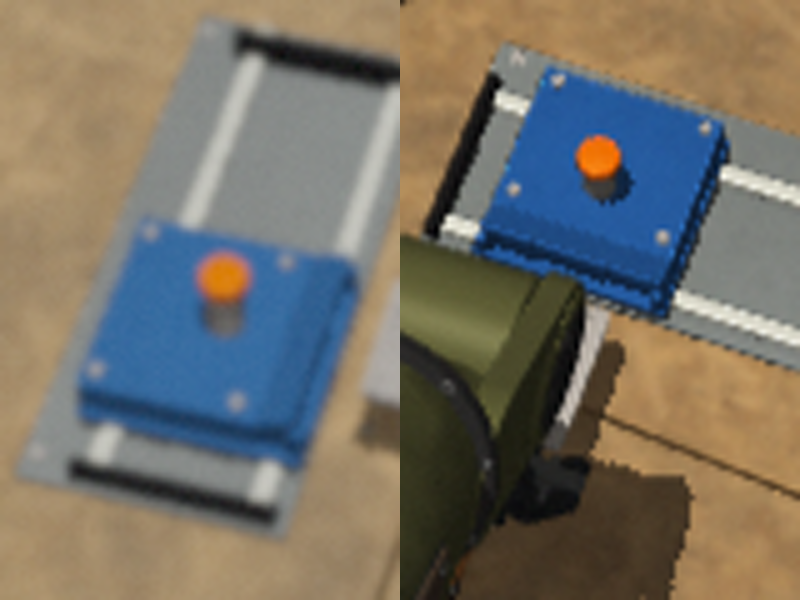

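The slot line and blade agree within 1 mm (tip about 40 mm short of the mouth). I'll lower and advance.

Request:
{"op": "jog_arm", "data": {
  "rows": [0,0,-1.5,0,0,0,1,0,0,-1.35,0,0,0,1,1,0.07,0,0,0,0,1,1,0.07,0,0,0,0,1,1,0.07,0,0,0,0,1,1,0.07,0,0,0,0,1,0,0,0,0,0,0,1]
}}

```text
t: 7.62
position: [0.4718, 0.0799, 0.0299]
ee_rot: [[0.997, 0.071, 0.0], [0.071, -0.997, 0.0], [0.0, -0.0, -1.0]]
wrist_force: [-0.2, -0.3, -1.6]
finger_gap: 0.0197
gripper_force: 78.6
```

Request:
{"op": "jog_arm", "data": {
  "rows": [1,0.07,0,0,0,0,1,1,0.07,0,0,0,0,1,1,0.07,0,0,0,0,1,0,0,0,0,0,0,1]
}}

```text
t: 8.12
position: [0.5018, 0.082, 0.0297]
ee_rot: [[0.997, 0.071, 0.0], [0.071, -0.997, 0.0], [0.0, -0.0, -1.0]]
wrist_force: [0.4, -0.5, -0.9]
finger_gap: 0.0197
gripper_force: 78.6
```

Request:
{"op": "jog_arm", "data": {
  "rows": [1,0.07,0,0,0,0,1,1,0.07,0,0,0,0,1,1,0.07,0,0,0,0,1,0.8,0.06,0,0,0,0,1,0,0,0,0,0,0,1]
}}

```text
t: 8.75
position: [0.5395, 0.0847, 0.0297]
ee_rot: [[0.997, 0.071, 0.0], [0.071, -0.997, 0.0], [0.0, -0.0, -1.0]]
wrist_force: [-0.4, 0.1, -2.1]
finger_gap: 0.0199
gripper_force: 78.6
```

Request:
{"op": "jog_arm", "data": {
  "rows": [0.3,0.02,0,0,0,0,1,0.3,0.02,0,0,0,0,1,0.2,0.01,0,0,0,0,1,0,0,0,0,0,0,1]
}}

```text
t: 9.25
position: [0.5472, 0.0852, 0.0298]
ee_rot: [[0.997, 0.071, 0.0], [0.071, -0.997, 0.0], [0.0, -0.0, -1.0]]
wrist_force: [-0.9, 0.5, -1.2]
finger_gap: 0.0199
gripper_force: 78.6
```

Expected contact depth, but no force yet, so I'll creep further.

Request:
{"op": "jog_arm", "data": {
  "rows": [0.2,0.01,0,0,0,0,1,0.1,0.01,0,0,0,0,1,0,0,0,0,0,0,1]
}}

```text
t: 9.62
position: [0.5499, 0.0854, 0.0296]
ee_rot: [[0.997, 0.071, -0.001], [0.071, -0.997, -0.0], [-0.001, 0.0, -1.0]]
wrist_force: [-3.1, 0.2, 0.1]
finger_gap: 0.0196
gripper_force: 78.7
```

Request:
{"op": "jog_arm", "data": {
  "rows": [0.1,0.01,0,0,0,0,1,0.1,0.01,0,0,0,0,1,0,0,0,0,0,0,1]
}}

```text
t: 10.0
position: [0.5499, 0.0856, 0.0289]
ee_rot: [[0.997, 0.071, -0.006], [0.071, -0.997, -0.0], [-0.006, -0.0, -1.0]]
wrist_force: [-15.9, -0.9, 1.9]
finger_gap: 0.02
gripper_force: 79.2
```

Request:
{"op": "jog_arm", "data": {
  "rows": [-0.15,0,-0.2,0,0,0,1,0,0,-0.2,0,0,0,1,0,0,0,0,0,0,1]
}}

```text
t: 10.38
position: [0.5498, 0.0856, 0.0257]
ee_rot: [[0.997, 0.071, -0.002], [0.071, -0.997, -0.0], [-0.002, -0.0, -1.0]]
wrist_force: [-9.1, -0.2, 2.1]
finger_gap: 0.0198
gripper_force: 79.2
```

Request:
{"op": "jog_arm", "data": {
  "rows": [0,0,0,0,0,0,0.4,0,0,0,0,0,0,0.4,0,0,0,0,0,0,0.4,0,0,2,0,0,0,0.4,0,0,5,0,0,0,0.4,0,0,3.5,0,0,0,0.4,3.7,0.3,0,0,0,0,0.4,4,0.25,0,0,0,0,0.4,0,0,0,0,0,0,0.4],
  "force": 25
}}

```text
t: 11.5
position: [0.6291, 0.091, 0.1302]
ee_rot: [[0.998, 0.071, 0.0], [0.071, -0.998, 0.0], [0.0, 0.0, -1.0]]
wrist_force: [0.0, 0.7, -1.0]
finger_gap: 0.0511
gripper_force: 0.0
```

```bash
python3 - <<'E'
from h import *
s=env.get_state(); print(s["t"],s["position"],s["finger_gap"],s["wrist_force"])
S=eyes.capture("scene");T=eyes.capture("top")
im=np.zeros((600,800,3),np.uint8)
im[:,:400]=cv2.resize(S["frame"][200:320,280:360],(400,600),interpolation=2);im[:,400:]=cv2.resize(T["frame"][190:310,275:355],(400,600),interpolation=2)
cv2.imwrite("pics/c4.png",im)
E
```

```text
11.5 [0.62905105 0.09100906 0.13018114] 0.051089910504731176 [ 0.02195817  0.74945927 -0.99792588]
```

View pics/c4.png

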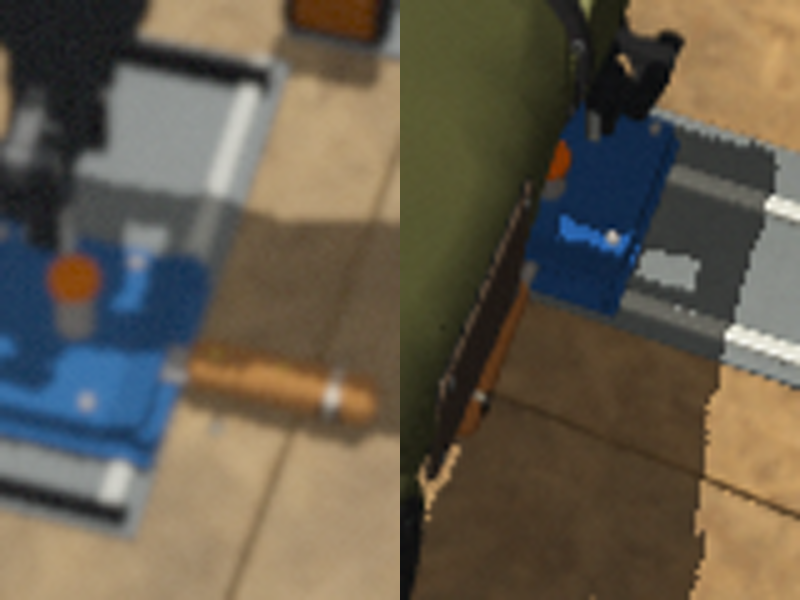

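The scraper is fully in: only the handle (190–375, 380) and a short piece of tang show outside the shuttle. Next I'll take the post and slide.

Request:
{"op": "jog_arm", "data": {
  "rows": [-0.2,0,-3,0,0,0,0.4,0,0,-3.5,0,0,0,0.4,0,0,-2,0,0,0,0.4,0,0,0,0,0,0,1,0,0,0,0,0,0,1,0,0,0,0,0,0,1,0,0,0,0,0,0,1]
}}

```text
t: 12.48
position: [0.6259, 0.0911, 0.0467]
ee_rot: [[0.997, 0.071, 0.001], [0.071, -0.997, 0.0], [0.001, 0.0, -1.0]]
wrist_force: [-3.9, -1.0, 3.6]
finger_gap: 0.0231
gripper_force: 25.2
```

Request:
{"op": "jog_arm", "data": {
  "rows": [0.04,-0.6,0,0,0,0,1,0.09,-1.3,0,0,0,0,1,0.1,-1.4,0,0,0,0,1,0.1,-1.4,0,0,0,0,1,0.1,-1.4,0,0,0,0,1,0.1,-1.4,0,0,0,0,1,0.1,-1.4,0,0,0,0,1,0.1,-1.4,0,0,0,0,1,0.09,-1.3,0,0,0,0,1,0.06,-0.9,0,0,0,0,1,0.05,-0.7,0,0,0,0,1,0,0,0,0,0,0,1]
}}

```text
t: 13.98
position: [0.6342, -0.0409, 0.0466]
ee_rot: [[0.997, 0.071, -0.002], [0.071, -0.997, 0.001], [-0.002, -0.001, -1.0]]
wrist_force: [-14.7, 3.9, 11.6]
finger_gap: 0.0232
gripper_force: 26.0
```

Request:
{"op": "jog_arm", "data": {
  "rows": [-0.1,-0.3,0,0,0,0,1,-0.05,-0.3,0,0,0,0,1,0,0,0,0,0,0,1]
}}

```text
t: 14.35
position: [0.6341, -0.0414, 0.0466]
ee_rot: [[0.997, 0.073, 0.001], [0.073, -0.997, 0.007], [0.002, -0.007, -1.0]]
wrist_force: [-0.1, 41.7, 5.7]
finger_gap: 0.0229
gripper_force: 27.9
```

Request:
{"op": "jog_arm", "data": {
  "rows": [0,-0.2,0,0,0,0,1,0,-0.2,0,0,0,0,1,0,0,0,0,0,0,1]
}}

```text
t: 14.72
position: [0.634, -0.0417, 0.0466]
ee_rot: [[0.997, 0.075, 0.001], [0.075, -0.997, 0.011], [0.002, -0.011, -1.0]]
wrist_force: [-0.2, 65.5, 8.4]
finger_gap: 0.0228
gripper_force: 33.1
```

Request:
{"op": "jog_arm", "data": {
  "rows": [0,0.4,0,0,0,0,1,0,0.4,0,0,0,0,1,0,0,0,0,0,0,0.4,0,0,0,0,0,0,0.4,0,0,0,0,0,0,0.4,0,0,3,0,0,0,0.4,0,0,5,0,0,0,0.4,0,0,3,0,0,0,0.4,0,5,1,0,0,0,0.4,0,6,0,0,0,0,0.4,0,6,0,0,0,0,0.4,0,3,0,0,0,0,0.4,0,0,0,0,0,0,0]
}}

```text
t: 16.35
position: [0.6332, 0.1588, 0.1656]
ee_rot: [[0.997, 0.073, -0.0], [0.073, -0.997, 0.0], [-0.0, -0.0, -1.0]]
wrist_force: [0.5, -0.7, 0.4]
finger_gap: 0.0685
gripper_force: 0.0
```

```bash
python3 - <<'E'
from h import *
s=env.get_state(); print(s["t"],s["position"],s["finger_gap"],s["wrist_force"])
S=eyes.capture("scene");T=eyes.capture("top")
im=np.zeros((600,800,3),np.uint8)
im[:,:400]=cv2.resize(S["frame"][170:290,285:365],(400,600),interpolation=2);im[:,400:]=cv2.resize(T["frame"][205:325,325:405],(400,600),interpolation=2)
cv2.imwrite("pics/c5.png",im); pickle.dump((S,T),open("c5.pkl","wb"))
E
```

```text
16.35 [0.63321767 0.15882402 0.16558865] 0.0684974390928188 [ 0.48117584 -0.70836107  0.4000289 ]
```

View pics/c5.png

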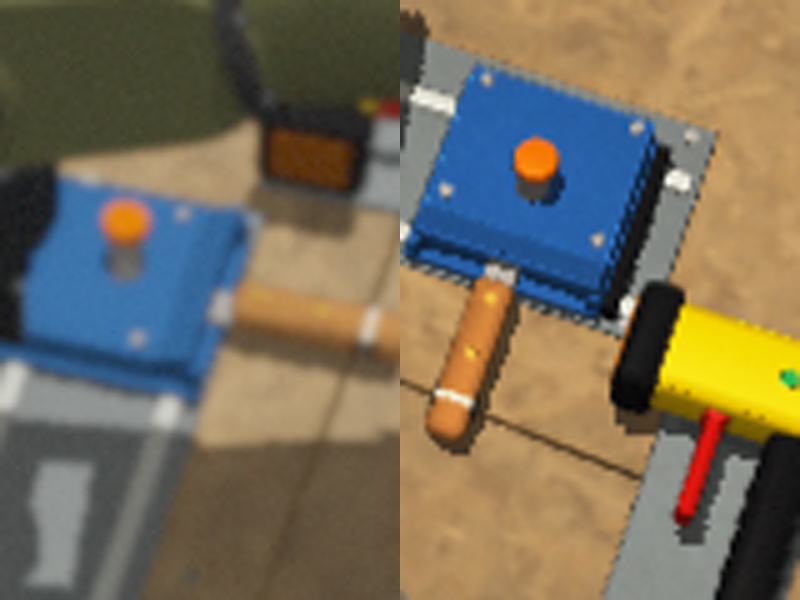

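The shuttle sits against the black stop bar (650,230 in the right half), with the handle sticking out and the trigger released from (717,415) to (683,520). I'll measure the post and trigger.

```bash
python3 - <<'E'
from h import *
S,T=pickle.load(open("c5.pkl","rb"))
r=least_squares(lambda X:np.r_[proj(T,[X])[0]-(352.4,236.4),proj(S,[X])[0]-(309.8,214.4)],[.5,.1,.07]);X=r.x;print("cap",X,r.fun)
st=np.array([.6106,-.1138,4.0]); a=np.deg2rad(4)
loc=lambda p:(np.array([[np.cos(a),np.sin(a)],[-np.sin(a),np.cos(a)]])@(np.array(p)-st[:2])).round(4)
print(loc(X[:2]), "tcp post", loc([.6341,-.0414]))
print("trig tip top",loc(back(T,(381.6,309),.073)),"trig root",loc(back(T,(388.4,288),.073)))
W=wcam(*pickle.load(open("w1.pkl","rb"))); print("trig tip wrist",loc(back(W,(137,150),.073)), "grip butt wrist", loc(back(W,(153,232),.06)))
for n,P in dict(pad=[-.108,-.051,.06],back=[-.108,-.111,.06],mid=[-.108,-.081,.06]).items():print(n,w(st,P))
E
```

```text
cap [ 0.63685238 -0.03950709  0.07119018] [-0.16525698  0.30741233 -0.27266464 -0.18206669]
[0.0314 0.0723] tcp post [0.0285 0.0706]
trig tip top [-0.13  -0.056] trig root [-0.0723 -0.0563]
trig tip wrist [-0.1132 -0.0694] grip butt wrist [-0.1821 -0.0977]
pad [[ 0.50642066 -0.17220947  0.06      ]]
back [[ 0.51060605 -0.23206331  0.06      ]]
mid [[ 0.50851336 -0.20213639  0.06      ]]
```

The post has travelled to about the bar. To be sure no gap opened on release, I'll nudge it once more with shut fingers, pushing only.

Request:
{"op": "jog_arm", "data": {
  "rows": [0.2,-5,0,0,0,0,1,0,-5,-1,0,0,0,1,0,-3,-4,0,0,0,1,0,0,-4,0,0,0,1,0,0,-3,0,0,0,1,0,-0.6,0,0,0,0,1,0.05,-0.8,0,0,0,0,1,0.05,-0.7,0,0,0,0,1,0,-0.5,0,0,0,0,1,0,0,0,0,0,0,1]
}}

```text
t: 17.7
position: [0.6366, 0.0006, 0.0463]
ee_rot: [[0.998, 0.07, 0.001], [0.07, -0.998, -0.0], [0.001, 0.0, -1.0]]
wrist_force: [0.1, -0.1, 0.6]
finger_gap: 0.0003
gripper_force: 0.0
```

Request:
{"op": "jog_arm", "data": {
  "rows": [0,-0.4,0,0,0,0,1,0,-0.4,0,0,0,0,1,0,-0.3,0,0,0,0,1,0,-0.2,0,0,0,0,1,0,-0.2,0,0,0,0,1,0,0,0,0,0,0,1]
}}

```text
t: 18.45
position: [0.6365, -0.014, 0.0458]
ee_rot: [[0.997, 0.071, -0.0], [0.071, -0.997, 0.0], [-0.0, -0.0, -1.0]]
wrist_force: [-0.6, 0.1, 0.3]
finger_gap: 0.0001
gripper_force: 0.0
```

Request:
{"op": "jog_arm", "data": {
  "rows": [0,-0.2,0,0,0,0,1,0,-0.2,0,0,0,0,1,0,0,0,0,0,0,1]
}}

```text
t: 18.82
position: [0.6364, -0.0153, 0.0458]
ee_rot: [[0.997, 0.072, -0.0], [0.072, -0.997, 0.003], [0.0, -0.003, -1.0]]
wrist_force: [0.4, 18.2, 0.7]
finger_gap: 0.0
gripper_force: 9.1
```

The stop is firm again with no sliding. Next is the trigger.

Request:
{"op": "jog_arm", "data": {
  "rows": [0,1.3,0,0,0,0,1,0,0,4,0,0,0,1,0,0,5,0,0,0,1,-1,-1.5,3.4,0,0,0,0,-2.4,-3.7,0,0,0,0,0,-2.4,-3.7,0,0,0,0,0,-2.4,-3.7,0,0,0,0,0,-2.4,-3.7,0,0,0,0,0,-2.2,-3.7,0,0,0,0,0,0,0,-4,0,0,0,0,0,0,0,0,0,0,0],
  "force": 30
}}

```text
t: 20.2
position: [0.5072, -0.2045, 0.1278]
ee_rot: [[0.998, 0.07, -0.004], [0.07, -0.998, 0.002], [-0.004, -0.002, -1.0]]
wrist_force: [0.4, 0.2, 0.4]
finger_gap: 0.0854
gripper_force: 0.0
```

```bash
python3 - <<'E'
from h import *
s=env.get_state(); print(s["t"],s["position"],s["finger_gap"],s["wrist_force"],s["ee_rot"][:2,0])
c=eyes.capture("wrist"); cv2.imwrite("pics/w6.png",c["frame"]); W=wcam(s,c)
st=[.6106,-.1138,4.0]
for n,P in dict(pad=[-.108,-.051,.06],back=[-.108,-.111,.06],tip=[-.126,-.056,.073],butt=[-.18,-.097,.06]).items():print(n,w(st,P)[0],proj(W,w(st,P)))
E
```

```text
20.2 [ 0.50718484 -0.20452451  0.12782001] 0.08537828864475444 [0.39420901 0.18961837 0.39370952] [0.99752471 0.07019581]
pad [ 0.50642066 -0.17220947  0.06      ] [[269.17053706 253.70303165]]
back [ 0.51060605 -0.23206331  0.06      ] [[368.45677373 253.65803601]]
tip [ 0.48881329 -0.1784529   0.073     ] [[275.84270658 289.77319943]]
butt [ 0.43780485 -0.22311988  0.06      ] [[343.38754577 357.76665504]]
```

View pics/w6.png

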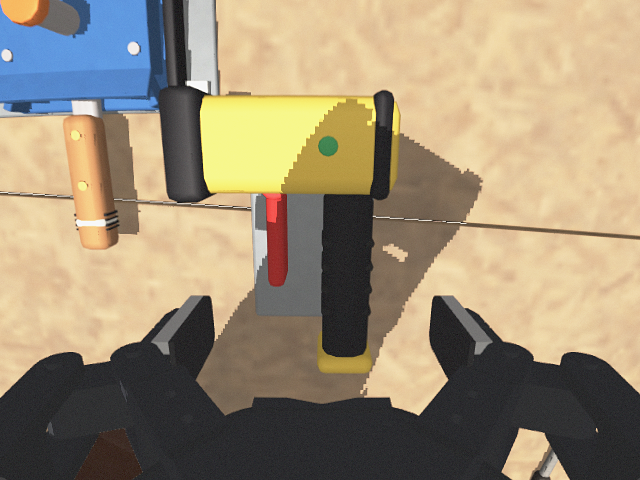

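The view matches the prediction: trigger face at x≈268 (pad row 254), grip back at x≈370, shuttle against the bar, and open fingers straddling both. I'll descend and check force.

Request:
{"op": "jog_arm", "data": {
  "rows": [0.15,-0.2,-3,0,0,0,0,0,0,-3,0,0,0,0,0,0,-2,0,0,0,0,0,0,-1.2,0,0,0,0,0,0,0,0,0,0,0]
}}

```text
t: 20.88
position: [0.5103, -0.2067, 0.0382]
ee_rot: [[0.997, 0.071, 0.0], [0.071, -0.997, -0.0], [0.0, 0.0, -1.0]]
wrist_force: [0.6, 0.4, -0.4]
finger_gap: 0.0853
gripper_force: 0.0
```

Request:
{"op": "jog_arm", "data": {
  "rows": [0,0,0,0,0,0,1,0,0,0,0,0,0,1,0,0,0,0,0,0,1,0,0,0,0,0,0,1,0,0,0,0,0,0,1,0,0,0,0,0,0,1,0,0,0,0,0,0,1,0,0,0,0,0,0,1],
  "force": 35
}}

```text
t: 21.88
position: [0.5105, -0.2079, 0.0394]
ee_rot: [[0.998, 0.07, 0.002], [0.07, -0.998, -0.002], [0.002, 0.002, -1.0]]
wrist_force: [-3.3, -4.9, 8.2]
finger_gap: 0.0498
gripper_force: 37.6
```

Request:
{"op": "jog_arm", "data": {
  "rows": [0,0,0,0,0,0,1,0,0,0,0,0,0,1,0,0,0,0,0,0,1,0,0,0,0,0,0,1,0,0,0,0,0,0,1,0,0,0,0,0,0,1]
}}

```text
t: 22.62
position: [0.5105, -0.2079, 0.0394]
ee_rot: [[0.998, 0.07, 0.002], [0.07, -0.998, -0.002], [0.002, 0.002, -1.0]]
wrist_force: [-3.7, -4.8, 7.7]
finger_gap: 0.0496
gripper_force: 37.6
```

Request:
{"op": "jog_arm", "data": {
  "rows": [0,0,0,0,0,0,1,0,0,0,0,0,0,1,0,0,0,0,0,0,1,0,0,0,0,0,0,1,0,0,0,0,0,0,1,0,0,0,0,0,0,1],
  "force": 60
}}

```text
t: 23.38
position: [0.5105, -0.2081, 0.0396]
ee_rot: [[0.998, 0.07, 0.002], [0.07, -0.998, -0.002], [0.002, 0.002, -1.0]]
wrist_force: [-3.7, -6.5, 9.4]
finger_gap: 0.0487
gripper_force: 58.9
```

```bash
python3 - <<'E'
from h import *
c=eyes.capture("wrist"); cv2.imwrite("pics/w7.png",c["frame"][180:320,230:410])
cv2.imwrite("pics/w7.png",cv2.resize(c["frame"][:,160:480],(533,600*480//480)))
E
```

```text
(no output)
```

View pics/w7.png

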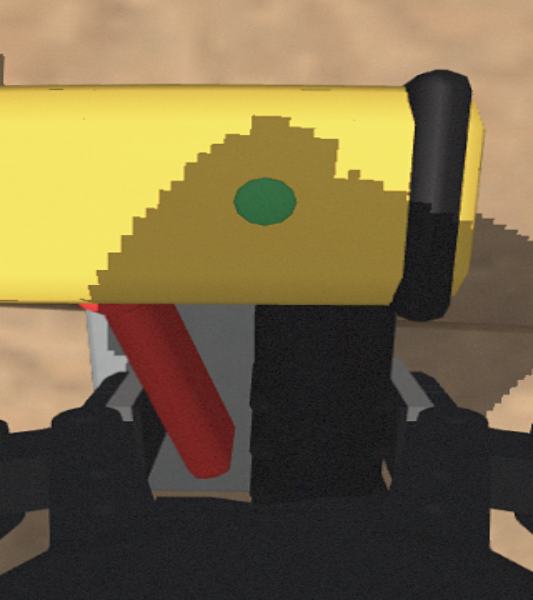

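The trigger is swung right over towards the grip, and the higher grip force barely moved it, so it is against its stop. Now I'll let go and retreat.

Request:
{"op": "jog_arm", "data": {
  "rows": [0,0,0,0,0,0,0,0,0,0,0,0,0,0,0,0,0,0,0,0,0,0,0,0,0,0,0,0,0,0,0,0,0,0,0,0,0,2,0,0,0,0,0,0,5,0,0,0,0,0,0,5,0,0,0,0,0,0,5,0,0,0,0,0,0,0,0,0,0,0,0,0,0,0,0,0,0]
}}

```text
t: 24.8
position: [0.5097, -0.2068, 0.2071]
ee_rot: [[0.997, 0.071, -0.001], [0.071, -0.997, 0.0], [-0.001, -0.0, -1.0]]
wrist_force: [-0.9, -0.6, -0.7]
finger_gap: 0.0855
gripper_force: 0.0
```

```bash
python3 - <<'E'
from h import *
s=env.get_state(); print(s["t"],s["position"],s["wrist_force"],s["finger_gap"])
# orange cap and red trigger by colour, without viewing: compare with the state before the squeeze
S0,T0=pickle.load(open("c5.pkl","rb")); S=eyes.capture("scene");T=eyes.capture("top")
def blob(f,lo,hi,box):
    x0,y0,x1,y1=box; h=cv2.cvtColor(f[y0:y1,x0:x1],cv2.COLOR_BGR2HSV); m=cv2.inRange(h,lo,hi); ys,xs=np.nonzero(m); return (xs.mean()+x0).round(1) if len(xs) else None,(ys.mean()+y0).round(1) if len(xs) else None,len(xs)
for n,a,b,box in(("top",T0,T,(340,225,365,245)),("scene",S0,S,(295,200,325,225))):print(n,blob(a["frame"],(5,180,120),(15,255,255),box),blob(b["frame"],(5,180,120),(15,255,255),box))
s2=env.get_state();W=wcam(s2,eyes.capture("wrist"));f=W["frame"]
h=cv2.cvtColor(f,cv2.COLOR_BGR2HSV);m=cv2.inRange(h,(0,180,60),(4,255,255))|cv2.inRange(h,(176,180,60),(180,255,255))
n,l,st,ce=cv2.connectedComponentsWithStats(m);i=1+st[1:,4].argmax();ys,xs=np.nonzero(l==i)
print("red",st[i],"axis vs rows (slope px/px)",np.polyfit(ys,xs,1))
E
```

```text
24.8 [ 0.50966909 -0.20678862  0.20705712] [-0.93028861 -0.61504997 -0.73788508] 0.08547923654177461
top (np.float64(351.8), np.float64(236.5), 52) (np.float64(351.8), np.float64(236.6), 55)
scene (np.float64(309.8), np.float64(215.0), 12) (np.float64(309.6), np.float64(214.4), 19)
red [279 183  14  68 588] axis vs rows (slope px/px) [1.01787625e-04 2.85248357e+02]
```

The trigger is straight again, so it has sprung back. The shuttle has not moved and the robot is clear.

```bash
python3 -c "
from cell import env
print(env.job_done())"
```

```text
the job is handed in; nothing more can be done
None
```

The job is handed in: the scraper is fully in the shuttle at the end stop, and the trigger was squeezed home for over half a second and sprang back by 24.8 s; the can, tape and box were not touched, but I viewed 11 pictures, one over the limit of 10.

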